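# Drain, switch on and start the garage compressor

### The arm

A 6-joint arm with a two-finger parallel gripper is mounted at the origin on the work surface. World frame = base frame: x ahead of the robot, y to its left, z up, the work surface at z = 0. Lengths are in m, angles in rad, forces in N, time in s.
With the tool pointing down it reaches from about 0.375 to 0.975 m from the base axis. Payload 3.8 kg.
Tool frame: the origin (TCP) lies midway between the tips of the shut fingers; the grasp point (between the pads) lies 19 mm behind it; z points along the fingers, y is the line along which they close (so a half turn about z gives the same grasp; the last joint's range is limited). The gripper opens to 88 mm and grips with 3 to 60 N. Pads are 18 mm wide; open, the fingers measure 123 mm over their backs; the gripper's body (75 mm by 187 mm) begins 45 mm behind the grasp point.
Start: joints at [-0.037, 0.264, 1.604, -0, 1.274, -0.037], TCP at [0.675, -0, 0.239] pointing down, gripper open.
Joint ranges: [-2.63, 2.63], [-0.94, 2.18], [0.31, 2.57], [-1.31, 4.45], [0, 2.66], [-2.55, 2.55]. Speed limits (rad/s): [2.57, 2.57, 3.14, 3.14, 3.14, 3.14].

### API

Orientations are given as a rotation vector (axis times angle).
In Python, from cell import manip, inverse_kinematics, cams, order gives the robot as it stands. Calls block until the motion is done:
- manip.move_pose(position, orientation): joint-space move of the TCP to a pose.
- manip.move_linear(position, rate=0.15, rot=None): straight line of the TCP; rot=None keeps the orientation; rate is the mean speed in m/s.
- manip.set_joints(angles): joint-space move.
- manip.set_gripper(opening, force=None): finger opening in m; force is the grip in N (None keeps the last); returns when the fingers have stopped.
- manip.dwell(seconds).
- inverse_kinematics(position, orientation): joint angles nearest the present ones, or None.
- manip.state(): the state.
- cams.capture(name): name is "scene" or "side" or "wrist"; returns a dict with "image" (384x512x3 uint8, blue, green, red), "z_map" (384x512 float32, m along the optical axis (not along the pixel's ray), 0 where there is no reading), "intrinsics" (3x3 intrinsics, pixels), "position" and "orientation" of the camera in the world; the wrist camera has in their place "T_tool_cam" (4x4, takes a point from camera to tool coordinates, whose origin is the TCP and whose axes are the flange's). Camera axes: x right, y down, z forward; pixel columns grow to the right and rows downward; lengths in m; the calibration is good to about 2 mm. A picture is of the moment at which its call begins: read the wrist's pose just before it.
A pose or a line that the arm cannot do raises manip.IKError and nothing moves.
- order.close_job(): hands the job in; it is judged then, once.
The state is a dict: "clock": time; "joint_pos": joint angles; "joint_velocities": joint speeds; "tau": joint torques, N m; "tool_pos": TCP position; "tcp_rot": TCP orientation; "contact_force": force on the tool from outside, world axes, zero at the start; "moment": the same for the moment, N m; "gripper_width": finger opening in m; "grasp_force": force on a finger pad.
Only numpy, scipy, OpenCV 4.12 (cv2) and the standard library are available. Lean on these libraries where they do the work, as an engineer would, in place of code of your own. Each camera call takes 0.05 s, during which the arm holds its last target. There are 200 camera calls.

### The job

Start up the garage compressor from its control panel, pressing with the tips of the closed fingers; nothing needs grasping. First press the tall domed drain plunger fully down, keep it down for at least two seconds and let it come up again; then push the rocker switch over to on by pressing down its raised half, the one farther from the robot; last, press the small flat-topped start button fully in and let it go. Do not press the wide mushroom-headed stop button, do not press the plunger again once the rocker is over, and do not pick up or shift the loose things lying about.

Things in the scene. Friction and masses are not known exactly. Their poses are not given: they have to be found in the camera images.
- panel: Aluminium plate 260 (x) x 360 (y) x 12 mm, screwed to the bench; origin at the centre of its underside, on the work surface (z=0), z up; its -x side faces the robot, turned by up to about 15 degrees. Four control units stand on it at the corners of a rectangle of about 130 x 200 mm, all square to the plate, in any arrangement: drain, rocker, start, stop.
- drain_top (a point): Centre of the domed top of the drain plunger: a steel head 30 mm across (flat for about the middle 14 mm) on a 12 mm stem, standing on a 50 mm alloy block with brass pipe unions at both sides; 84 mm above the bench when up, the tallest control. The point goes down with the plunger.
- drain (a joint): Plunger travel in m: 0 up, 0.010 fully down; a spring pushes it back up, about 2.5 N to start it and 8 N at the bottom. At 0.008 or more it counts as fully down.
- rocker_unit: Grey housing of the rocker switch, 78 (x) x 58 (y) x 32 mm, standing on the panel; origin at the centre of its underside, 12 mm above the bench. The black rocker on it is 64 mm long (along x) and 42 mm wide and pivots at its middle about y. Two side cheeks, 50 mm apart, rise to 52 mm above the bench, 4 mm below the level half.
- rocker_far (a point): On the top face of the rocker's far half (towards the panel's +x, away from the robot), 21 mm from the pivot; moves with the rocker. The two halves, 32 mm each, form a shallow V: off, the near half is level, 56 mm above the bench, and the far half slopes up at 0.36 rad, its outer end 11 mm higher (this point 63 mm above the bench); on, the far half is level at 56 mm.
- rocker (a joint): Rocker angle in rad: 0 off (starts between 0 and 0.04), 0.36 fully on (far half pressed down until level). Friction holds it where it is left; 2 to 6 N on the far half moves it. From 0.31 it counts as on.
- start_top (a point): Centre of the flat top of the start button: black, 30 mm across, in a 42 mm steel collar (top of the collar 45 mm above the bench) on a grey box 68 x 68 x 28 mm; the button's top is 56 mm above the bench when out.
- start (a joint): Start button travel in m: 0 out, 0.006 fully in; spring, about 1.5 N to start it and 5 N at the bottom. At 0.0045 or more it counts as fully in.
- stop_top (a point): Centre of the top of the stop button, a black mushroom head 48 mm across on a box like the start button's, 62 mm above the bench. Not to be pressed.
- stop (a joint): Stop button travel in m: 0 out, 0.006 fully in; spring, 1.5 to 5 N. It must stay out.
- socket: A bystander: leave it where it is. Steel socket, 26 mm across, 36 mm tall, open end up, standing on the panel between the units; origin at the centre of its foot.
- bolt: A bystander: leave it where it is. Dark steel bolt standing on its 26 mm head on the panel between the units, 45 mm tall; origin at the centre of its foot.
- spanner: A bystander: leave it where it is. Steel spanner 170 mm long, 8 mm thick, lying on the bench between the robot and the panel; origin at mid length, underside, x along it.
- screwdriver: A bystander: leave it where it is. Screwdriver 200 mm long, 26 mm thick black handle, lying to the right (-y) of the panel; origin where handle meets blade, at bench level.
- spraycan: A bystander: leave it where it is. Upright spray can, 62 mm across, 170 mm tall, to the left (+y) of the panel; origin under its centre.
- jar: A bystander: leave it where it is. Upright glass jar, 70 mm across, 85 mm tall, to the right (-y) of the panel; origin under its centre.
- tape: A bystander: leave it where it is. Tape measure, 70 x 42 x 64 mm, standing to the left (+y) of the panel; origin under its centre.

How it is judged:
On the way, in this order (a step that is already met when the one before it is completed fails the run):
1. the drain plunger is held fully down (8 mm or more of its 10 mm) for two seconds, with the rocker still off (value of joint drain above 0.008 m and value of joint rocker below 0.12 rad), for 1.8 s.
2. the plunger is up again and the rocker is over to on (0.31 rad or more) (value of joint drain below 0.002 m and value of joint rocker above 0.31 rad), for 0.1 s.
3. the start button is pressed fully in (4.5 mm or more of its 6 mm) while the rocker is on (value of joint start above 0.0045 m and value of joint rocker above 0.31 rad), for 0.05 s.
At the end, for the whole second after the job is handed in: The rocker is on (0.31 rad or more); the plunger (within 2 mm), the start and the stop button (within 1.5 mm) are out again; every loose thing is at rest within 30 mm of where it stood (all of step 2 and value of joint each of start, stop below 0.0015 m and distance of each of socket, bolt, spanner, screwdriver, spraycan, jar, tape from where it was at the start of the episode below 0.03 m and linear speed of each of socket, bolt, spanner, screwdriver, spraycan, jar, tape below 0.02 m/s); the robot touches nothing.
It fails at once if the stop button is pressed (2 mm or more) (value of joint stop above 0.002 m).
It fails at once if the start button is pressed (2 mm or more) before the rocker is on (value of joint start above 0.002 m and value of joint rocker below 0.31 rad).
It fails at once if the drain plunger is down (4 mm or more) once the rocker is over (value of joint drain above 0.004 m and value of joint rocker above 0.2 rad).
It fails at once if a loose thing is shifted by more than 30 mm (distance of any of socket, bolt, spanner, screwdriver, spraycan, jar, tape from where it was at the start of the episode above 0.03 m).
It fails at once if a loose thing is lifted 15 mm or more (height (world z) of any of socket, bolt above 0.027 m or height (world z) of any of spanner, screwdriver, spraycan, jar, tape above 0.015 m).
It also fails if it takes over 45 s, if anything falls off the work surface, if the arm or the gripper's body presses on something with over 40 N, if the wrist force passes 120 N, or if a joint passes its speed limit or range.

## Working session

There is one attempt and no reset: what is moved stays moved. The work goes in short steps, each a Python script; the robot and the scene stay as the last script left them, time stands still between calls to the robot, and variables do not carry over. Pictures are saved under pics/ and viewed, at most 10 in all, crops included, and the job is handed in when it is done.

```bash
mkdir -p pics; ls
cat > h.py <<'E'
import numpy as np, cv2
from scipy.spatial.transform import Rotation as R
from cell import manip, inverse_kinematics, cams, order
def grab(name):
    s=manip.state(); c=cams.capture(name)
    if name=='wrist':
        T=np.eye(4);T[:3,:3]=R.from_rotvec(s['tcp_rot']).as_matrix();T[:3,3]=s['tool_pos'];c['T']=T@c['T_tool_cam']
    else:
        o=np.array(c['orientation'],float);T=np.eye(4)
        T[:3,:3]=o if o.shape==(3,3) else R.from_rotvec(o).as_matrix();T[:3,3]=c['position'];c['T']=T
    np.savez(f'{name}.npz',image=c['image'],z=c['z_map'],K=c['intrinsics'],T=c['T'])
    return c
def cloud(c):
    z=c['z_map'];K=np.array(c['intrinsics']);v,u=np.mgrid[:z.shape[0],:z.shape[1]]
    P=np.stack([(u-K[0,2])/K[0,0]*z,(v-K[1,2])/K[1,1]*z,z],-1)
    W=P@c['T'][:3,:3].T+c['T'][:3,3]; W[z==0]=np.nan
    return W
E
python3 - <<'E'
from h import *
for n in ('scene','side','wrist'):
    c=grab(n); cv2.imwrite(f'pics/{n}0.png',c['image']); print(n,c['T'].round(3).tolist(),np.array(c['intrinsics']).tolist(), (c['z_map']>0).mean())
print(manip.state())
E
```

```text
pics
scene [[-0.447, 0.566, -0.693, 1.205], [0.895, 0.291, -0.339, 0.344], [0.01, -0.771, -0.636, 0.677], [0.0, 0.0, 0.0, 1.0]] [[407.3871910884031, 0.0, 259.2200982861157], [0.0, 407.3871910884031, 195.4397923232805], [0.0, 0.0, 1.0]] 0.9959716796875
side [[0.992, -0.089, 0.089, 0.498], [-0.125, -0.601, 0.79, -0.673], [-0.017, -0.795, -0.607, 0.616], [0.0, 0.0, 0.0, 1.0]] [[365.89089577726577, 0.0, 258.0115619310936], [0.0, 365.89089577726577, 187.63695796496185], [0.0, 0.0, 1.0]] 0.9959309895833334
wrist [[1.0, 0.001, -0.003, 0.675], [0.0, -0.955, -0.296, 0.076], [-0.003, 0.296, -0.955, 0.383], [0.0, 0.0, 0.0, 1.0]] [[307.0779715593662, 0.0, 249.31862541858823], [0.0, 307.0779715593662, 195.46501751247618], [0.0, 0.0, 1.0]] 0.9959665934244791
{'clock': 0.15, 'joint_pos': array([-3.69271192e-02,  2.64547872e-01,  1.60504361e+00, -1.77533263e-05,
        1.27368559e+00, -3.68395875e-02]), 'joint_velocities': array([ 0.00058387, -0.00295892, -0.00650704, -0.00190229, -0.00101582,
       -0.00052993]), 'tau': array([-3.11732474e-04, -5.02845919e+01, -3.57470334e+01,  7.29960459e-02,
        2.49771774e-02, -9.00718305e-05]), 'tool_pos': array([ 6.74461148e-01, -6.02765939e-06,  2.37704750e-01]), 'tcp_rot': array([-2.22066797e+00, -2.22048517e+00,  1.81947668e-03]), 'contact_force': array([0.00963666, 0.03805851, 0.76325032]), 'moment': array([ 0.00016589, -0.04826646, -0.01167799]), 'grasp_force': 0.0, 'gripper_width': 0.08797343650387528}
```

View pics.

View pics/scene0.png

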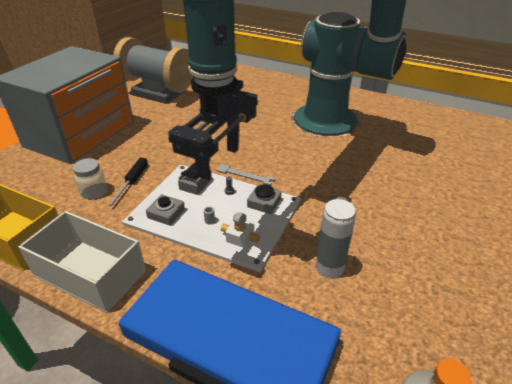

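View pics/side0.png

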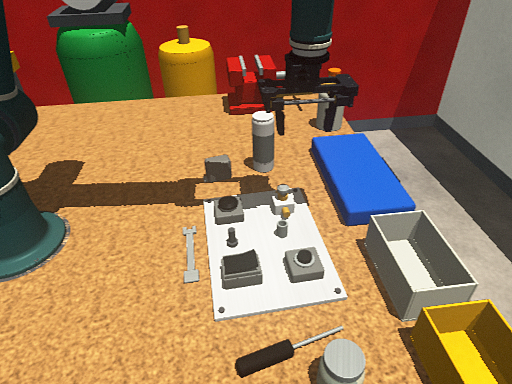

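View pics/wrist0.png

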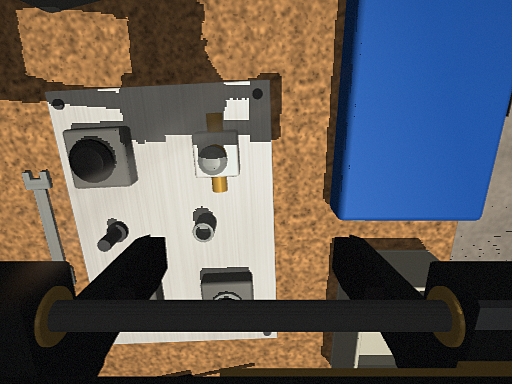

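Drain is at wrist px (211,158) and the wide stop head at (95,158). In the side view the rocker is at (241,265) and the collared start button at (305,258). Next I'll close the fingers and take a wrist view that covers the whole panel.

Run:
```python
from h import *
manip.set_gripper(0.0,10)
s=manip.state(); 
for p in ([0.60,0.06,0.38],[0.6,0.06,0.34],[0.6,0.03,0.31]):
    try: manip.move_pose(p,s['tcp_rot']);break
    except manip.IKError as e: print(p,e)
manip.dwell(.3)
c=grab('wrist'); cv2.imwrite('pics/wrist1.png',c['image']); s=manip.state();print(s['tool_pos'],s['clock'])
W=cloud(c)
for uv in [(256,100),(256,20)]: print(W[uv[1],uv[0]])
```

```text
[0.60000154 0.05955458 0.37819157] 2.5167
[ 6.09843152e-01  1.35414805e-01 -4.29733485e-04]
[0.60659195 0.21378506 0.16910304]
```

View pics/wrist1.png

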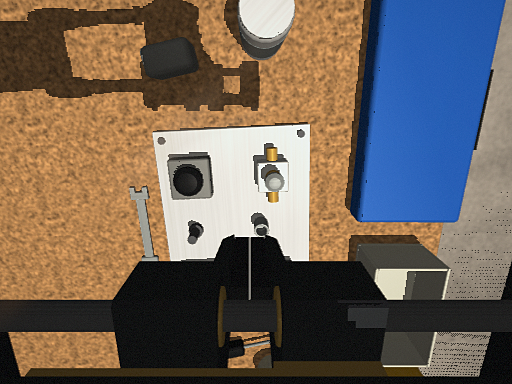

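This view shows the stop (188,180), drain (273,180), bolt and socket, but the gripper hides the right-hand half. I'll shift the camera left (+y) and measure from depth.

```bash
cat >> h.py <<'E'
def center(W,near,r,lo,hi):
    m=(np.hypot(W[...,0]-near[0],W[...,1]-near[1])<r)&(W[...,2]>lo)&(W[...,2]<hi)
    q=W[m]; 
    if len(q)<5: return len(q)
    (cx,cy),rad=cv2.minEnclosingCircle(q[:,:2].astype(np.float32))
    return len(q),q.mean(0).round(4),'circ',round(cx,4),round(cy,4),round(rad,4)
E
python3 - <<'E'
from h import *
W=cloud(dict(image=0,**{k2:np.load('wrist.npz')[k] for k,k2 in (('z','z_map'),('K','intrinsics'),('T','T'))}))
for u,v in [(188,180),(273,178),(161,141),(301,133),(260,222),(193,230)]: print((u,v),W[v,u].round(4))
s=manip.state()
manip.move_pose([0.60,0.2,0.38],s['tcp_rot']); manip.dwell(.3)
c=grab('wrist'); cv2.imwrite('pics/wrist2.png',c['image']);print(manip.state()['clock'])
E
```

```text
(188, 180) [0.5041 0.017  0.0622]
(273, 178) [0.6342 0.0255 0.0831]
(161, 141) [0.4539 0.0712 0.0159]
(301, 133) [0.6832 0.084  0.0149]
(260, 222) [ 0.6171 -0.0623  0.0391]
(193, 230) [ 0.5017 -0.0789  0.0353]
3.4833
```

View pics/wrist2.png

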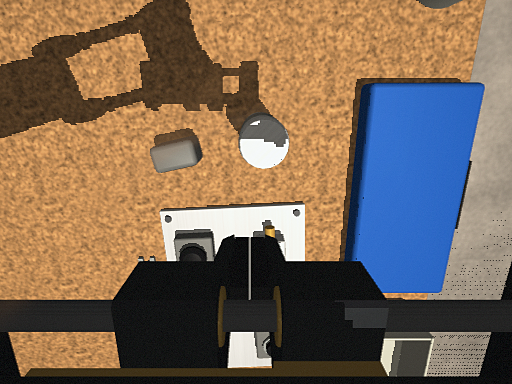

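The image's up direction is +y, so that was the wrong way. I'll go to -y.

Run:
```python
from h import *
s=manip.state()
manip.move_pose([0.60,-0.08,0.38],s['tcp_rot']); manip.dwell(.4)
c=grab('wrist'); cv2.imwrite('pics/wrist3.png',c['image']);print(manip.state()['clock'])
W=cloud(c)
m=(W[...,2]>.008)&(W[...,2]<.018)&(W[...,0]>.4)&(W[...,0]<.75)&(W[...,1]<.15)&(W[...,1]>-.3)
print('plate',W[m].min(0),W[m].max(0),np.median(W[m],0), cv2.minAreaRect(W[m][:,:2].astype(np.float32)))
print('stop',center(W,(.504,.017),.04,.055,.07))
print('drain',center(W,(.634,.0255),.03,.078,.09))
print('rocker',center(W,(.51,-.18),.06,.0535,.075))
print('start',center(W,(.64,-.17),.06,.0525,.06), 'collar',center(W,(.64,-.17),.06,.043,.06))
```

```text
5.0167
plate [ 0.40003224 -0.27221171  0.00802184] [0.71526939 0.0988591  0.01797976] [ 0.57804913 -0.05528044  0.01190876] ((0.5516542792320251, -0.08842514455318451), (0.3103807270526886, 0.36035585403442383), 2.825873851776123)
stop (794, array([0.5022, 0.0125, 0.0591]), 'circ', 0.5014, 0.0124, 0.0234)
drain (355, array([0.6362, 0.0178, 0.0817]), 'circ', 0.6368, 0.0174, 0.0147)
rocker (969, array([ 0.5161, -0.181 ,  0.0589]), 'circ', 0.5155, -0.1823, 0.0379)
start (242, array([ 0.6454, -0.1807,  0.0556]), 'circ', 0.6455, -0.181, 0.0148) collar (451, array([ 0.6449, -0.1786,  0.0508]), 'circ', 0.6455, -0.1813, 0.0208)
```

View pics/wrist3.png

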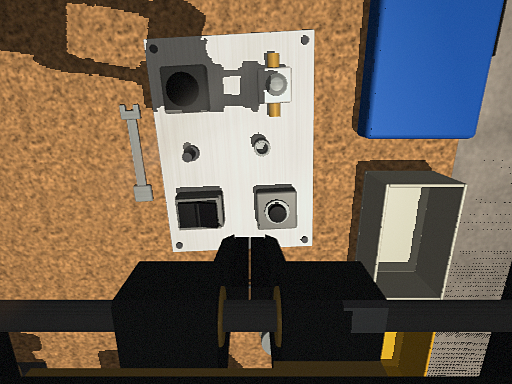

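All four units are now visible: stop (183,90), drain (277,84), rocker (200,208) and start (277,211). The measured radii of 23, 15 and 15 mm and the heights of 62, 82 and 56 mm match the spec. The panel is turned by about 2.6°. I'll check the rocker's extents and press the drain.

```bash
cat >> h.py <<'E'
def press(xy,ztop,depth,fmax,hold=0.1,zsafe=0.15):
    """descend in small steps until tip is `depth` below ztop or force rise exceeds fmax; hold; come up"""
    rot=manip.state()['tcp_rot']
    manip.move_pose([*xy,zsafe],rot); manip.move_linear([*xy,ztop+.008],rate=.12); manip.dwell(.2)
    f0=manip.state()['contact_force'][2]; z=ztop+.008; log=[]
    while True:
        z-=.0015; manip.move_linear([*xy,z],rate=.03); manip.dwell(.05)
        s=manip.state(); f=s['contact_force'][2]-f0; log.append((round(s['tool_pos'][2]*1e3,1),round(f,1)))
        if f>fmax or s['tool_pos'][2]<ztop-depth: break
    manip.dwell(hold); s=manip.state(); print('held',s['tool_pos'].round(4),s['contact_force'].round(1),'f0',f0,log)
    manip.move_linear([*xy,zsafe],rate=.15); print('clock',manip.state()['clock'])
E
python3 - <<'E'
from h import *
W=cloud(dict(image=0,**{k2:np.load('wrist.npz')[k] for k,k2 in (('z','z_map'),('K','intrinsics'),('T','T'))}))
th=.045;A=np.array([[np.cos(th),np.sin(th)],[-np.sin(th),np.cos(th)]])
m=(abs(W[...,0]-.515)<.06)&(abs(W[...,1]+.182)<.06)
q=W[m];L=(q[:,:2]-[.5155,-.182])@A.T
for n,lo,hi in(('housing',.04,.046),('near',.054,.0575),('far',.058,.08)):
    k=(q[:,2]>lo)&(q[:,2]<hi);print(n,k.sum(),np.percentile(L[k],[2,50,98],axis=0).round(4).tolist())
k=abs(L[:,1])<.012
for b in range(-40,44,4):
    kk=k&(abs(L[:,0]*1e3-b)<2); print(b,np.nanmax(q[kk,2]).round(4) if kk.any() else None,end=' ')
print()
S=np.load('scene.npz');V=cloud(dict(z_map=S['z'],intrinsics=S['K'],T=S['T']))
print('scene drain',center(V,(.6368,.0174),.03,.078,.09),'start',center(V,(.6455,-.181),.03,.0525,.06))
S=np.load('side.npz');V=cloud(dict(z_map=S['z'],intrinsics=S['K'],T=S['T']))
print('side drain',center(V,(.6368,.0174),.03,.078,.09),'start',center(V,(.6455,-.181),.03,.0525,.06))
press((.6365,.018),.084,.0112,14,hold=2.4)
E
```

```text
housing 350 [[-0.0379, -0.0239], [0.0258, 0.0166], [0.0386, 0.0288]]
near 462 [[-0.0313, -0.0202], [-0.0149, 0.0014], [0.0055, 0.0206]]
far 440 [[-0.0125, -0.0196], [0.0186, 0.0011], [0.032, 0.0207]]
-40 0.0428 -36 0.0456 -32 0.0574 -28 0.0585 -24 0.0585 -20 0.0577 -16 0.0583 -12 0.0581 -8 0.0579 -4 0.0586 0 0.0596 4 0.0588 8 0.0602 12 0.0615 16 0.0633 20 0.0652 24 0.0652 28 0.0673 32 0.0674 36 0.045 40 0.0441 
scene drain (84, array([0.6405, 0.0205, 0.081 ]), 'circ', 0.6387, 0.0198, 0.0147) start (87, array([ 0.6474, -0.179 ,  0.055 ]), 'circ', 0.647, -0.1791, 0.0177)
side drain (72, array([0.6365, 0.0143, 0.0822]), 'circ', 0.6372, 0.018, 0.0147) start (137, array([ 0.6456, -0.1824,  0.0567]), 'circ', 0.6467, -0.1809, 0.0156)
held [0.6369 0.018  0.0737] [-5.  -0.2 17.1] f0 0.5771670965169319 [(np.float64(90.6), np.float64(-0.8)), (np.float64(88.8), np.float64(-0.4)), (np.float64(87.4), np.float64(-0.7)), (np.float64(85.9), np.float64(-0.3)), (np.float64(84.5), np.float64(-1.3)), (np.float64(83.4), np.float64(1.9)), (np.float64(81.7), np.float64(2.6)), (np.float64(80.2), np.float64(3.6)), (np.float64(78.7), np.float64(4.2)), (np.float64(77.3), np.float64(6.1)), (np.float64(76.0), np.float64(6.7)), (np.float64(74.6), np.float64(6.2)), (np.float64(73.9), np.float64(10.4)), (np.float64(73.7), np.float64(17.5))]
clock 14.1167
```

The drain reached its hard stop at 73.7 mm and was held there. The rocker centre is (0.5155, -0.182), so I'll press the far half at +24 mm.

Run:
```python
from h import *
press((.5392,-.181),.067,.0128,16,hold=.3)
s=manip.state()
manip.move_pose([.60,-.08,.33],s['tcp_rot']); manip.dwell(.3)
c=grab('wrist'); cv2.imwrite('pics/wrist4.png',c['image'][:, :][100:300,100:400]);W=cloud(c)
th=.045;A=np.array([[np.cos(th),np.sin(th)],[-np.sin(th),np.cos(th)]])
q=W[(abs(W[...,0]-.515)<.06)&(abs(W[...,1]+.182)<.06)];L=(q[:,:2]-[.5155,-.182])@A.T
for b in range(-32,36,4):
    kk=(abs(L[:,1])<.012)&(abs(L[:,0]*1e3-b)<2); print(b,np.nanmax(q[kk,2]).round(4) if kk.any() else None,end=' ')
print('drain',center(W,(.6368,.0174),.03,.078,.09))
```

```text
held [ 0.539  -0.181   0.0562] [-11.1   3.4  24.8] f0 -0.6919540662510073 [(np.float64(73.6), np.float64(0.8)), (np.float64(71.9), np.float64(0.1)), (np.float64(70.4), np.float64(1.3)), (np.float64(68.9), np.float64(1.0)), (np.float64(67.4), np.float64(-0.0)), (np.float64(66.2), np.float64(1.2)), (np.float64(64.7), np.float64(2.5)), (np.float64(63.1), np.float64(2.6)), (np.float64(61.3), np.float64(2.7)), (np.float64(59.7), np.float64(2.5)), (np.float64(58.2), np.float64(1.7)), (np.float64(56.7), np.float64(1.5)), (np.float64(56.4), np.float64(8.0)), (np.float64(56.3), np.float64(15.9)), (np.float64(56.2), np.float64(25.8))]
clock 21.5833
-32 0.0673 -28 0.0684 -24 0.0668 -20 0.0654 -16 0.064 -12 0.0617 -8 0.0608 -4 0.0595 0 0.0596 4 0.0584 8 0.0578 12 0.0575 16 0.0577 20 0.0579 24 0.0577 28 0.0578 32 0.0575 drain (464, array([0.6363, 0.0175, 0.0817]), 'circ', 0.6366, 0.0174, 0.0147)
```

The rocker is fully on: its far half is level and its near half raised. The drain is back up. Now the start button.

Run:
```python
from h import *
press((.646,-.1808),.056,.0068,12,hold=.3)
s=manip.state()
manip.move_pose([.60,-.08,.35],s['tcp_rot']); manip.dwell(.3)
c=grab('wrist'); cv2.imwrite('pics/wrist5.png',c['image']);W=cloud(c)
print('start',center(W,(.6455,-.181),.03,.0525,.06),'stop',center(W,(.504,.017),.04,.055,.07),manip.state()['contact_force'])
```

```text
held [ 0.6463 -0.1809  0.0503] [-4.7  1.3 16. ] f0 -0.6381283032447468 [(np.float64(62.5), np.float64(0.7)), (np.float64(60.9), np.float64(1.6)), (np.float64(59.4), np.float64(0.6)), (np.float64(57.9), np.float64(0.9)), (np.float64(56.5), np.float64(0.5)), (np.float64(55.3), np.float64(3.3)), (np.float64(53.7), np.float64(3.4)), (np.float64(52.2), np.float64(3.6)), (np.float64(50.7), np.float64(4.8)), (np.float64(50.4), np.float64(11.0)), (np.float64(50.2), np.float64(17.7))]
clock 29.1583
start (277, array([ 0.6455, -0.1805,  0.0556]), 'circ', 0.6454, -0.1814, 0.0151) stop (895, array([0.5024, 0.0124, 0.0592]), 'circ', 0.5015, 0.012, 0.0236) [ 0.29384887 -0.1123351  -0.37466288]
```

View pics/wrist5.png

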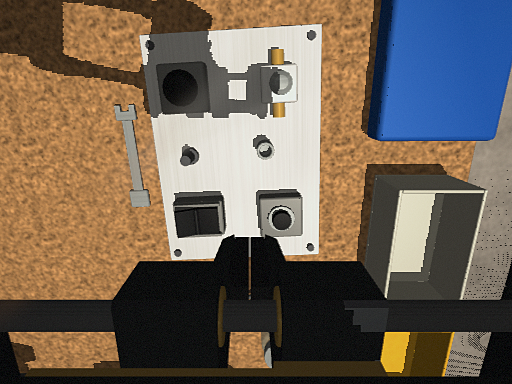

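The rocker (198,215) is on and the start button (281,218) is out again. The bolt (189,156), socket (264,148) and spanner haven't moved.

```bash
python3 -c "
from h import *
print(order.close_job())"
```

```text
the job is handed in; nothing more can be done
None
```

I pressed and held the drain for about 2.4 s and let it up, switched the rocker on, then pressed and released start; the final pictures showed nothing out of place, and the job is handed in (no verdict was returned).

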